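Bring the tall bottle to the front of the theatre's supply carousel

ROBOT

A 6-joint arm with a two-finger parallel gripper is mounted at the origin on the work surface. World frame = base frame: x ahead of the robot, y to its left, z up, the work surface at z = 0. Lengths are in m, angles in rad, forces in N, time in s.
With the tool pointing down it reaches from about 0.275 to 0.825 m from the base axis. Payload 4.9 kg.
Tool frame: the origin (TCP) lies midway between the tips of the shut fingers; the grasp point (between the pads) lies 19 mm behind it (ctrl.grasp_offset is the z of the grasp point in the tool frame, in m); z points along the fingers, y is the direction in which the jaws open and shut (so a half turn about z gives the same grasp; the last joint's range is limited). The gripper opens to 85 mm and grips with 20 to 120 N. Pads are 22 mm wide; open, the fingers measure 114 mm over their backs; the gripper's body (76 mm by 85 mm) begins 54 mm behind the grasp point. The pads swing forward as they close: fully open they stand 13 mm farther back than shut.
Start: joints at [1.166, 0.326, -0.193, 1.052, 0, 1.437], TCP at [0.147, 0.53, 0.231] pointing down, gripper open.
Joint ranges: [-2.65, 2.65], [-0.97, 1.79], [-1.3, 1.35], [-1.93, 2.1], [-1.47, 1.37], [-3.14, 3.14]. Speed limits (rad/s): [2.57, 2.57, 3.14, 3.14, 3.14, 3.14].

INTERFACE

Orientations are given as a rotation vector (axis times angle).
In Python, from workcell import ctrl, grab_frame, order gives the robot as it stands. The module is installed in compiled form; this text tells all that it offers.
- The arm moves only by the tool drive_tool, never from a script. Its argument "moves" is a list that holds one entry, the list of rows, each a list of 7 numbers: the gripper command: -1 is shut, 1 is fully open, values between are in proportion, then the shift along the tool's x, y, z scaled (see below), then the turn, a rotation vector about the tool's x, y, z scaled (see below). A call has 1 to 20 rows; each row shifts and turns the commanded pose from where the row before left it, along the tool's axes as they then stand; what a row does not reach is not made up. The controller multiplies each number of a shift by 0.075 m and each number of a turn by 360 degrees. A row lasts 1/10 s, in which the tool goes at most 50 mm and 8.59 degrees, less where a joint would pass 70% of its speed; a pose out of reach is approached as far as the arm can. A call with a number of a shift or a turn outside -1 to 1 is refused whole. A call with a gripper value outside its range is refused whole. The fingers move at their own pace and stop on an object; the grip force is fixed at half the most. Time passes only in rows, so rows that do not move let the fingers close. It gives the time, the measured TCP pose, the force and the opening at its end, in the units of the state.
- ctrl.get_obs(): the state, without advancing time (a new reading comes with each control period).
- grab_frame(name): name is "side" or "top"; returns a dict with "image" (420x560x3 uint8, red, green, blue), "z_map" (420x560 float32, m along the optical axis (not along the pixel's ray), 0 where there is no reading), "fx", "fy", "cx", "cy" (pixels), "dist_coeffs" ([k1, k2, p1, p2, k3] as OpenCV has them; the pictures are not rectified), "R" (3x3) and "t" (3): a world point X has camera coordinates R X + t. Camera axes: x right, y down, z forward; pixel columns grow to the right and rows downward; lengths in m; the calibration is good to about 2 mm. A picture is of the moment at which its call begins.
- order.close_job(): hands the job in, once; it reports no verdict.
The state is a dict: "time": time; "joint_pos": joint angles; "dq": joint speeds; "tau": joint torques, N m; "position": TCP position; "tcp_rot": TCP orientation; "ft_force": force on the tool from outside, world axes, zero at the start; "torque": the same for the moment, N m; "gripper_width": opening from 0.0 (shut) to 1.0 (fully open).
Only numpy, scipy, OpenCV 4.12 (cv2) and the standard library are available. Lean on these libraries where they do the work, as an engineer would, in place of code of your own. Each camera call takes 0.05 s, during which the arm holds its last target. There are 200 camera calls.

TASK

Turn the round supply carousel by pushing its rim with a fingertip, gently, until the tall brown bottle stands straight at the front, in line with the middle of the label strip on the carousel's base. Do not touch, lift or topple anything that stands in the tray, leave the other things on the table alone, and let go with the tray at rest.

Things in the scene. Friction and masses are not known exactly. Their poses are not given: they have to be found in the camera images.
- deck: fixed grey square base plate of the carousel, 310 x 310 mm, 10 mm thick. Origin: centre of its underside, on the table, under the turning axis; z up. Its front is the -x side (the side towards the robot, turned by up to about 20 degrees).
- label_strip (a point): middle of the sloped aluminium label holder with a blank paper card, 130 mm long and 26 mm wide, along the middle of the deck's front edge, 166 mm in front of the axis; at most 14 mm above the table.
- tray_axis (a point): point on the turning axis of the round white tray, 41 mm above the table; its frame turns with the tray, z up. The tray's underside is 21 mm above the table, its floor 26 mm; its outer wall has 125 mm radius and ends 61 mm above the table. Six compartments centred at 0, 60, .. 300 degrees from this x axis (anticlockwise from above), tall bottle's at 180; things stand about 68 mm out.
- finger_grip (a point): middle of one of the six alike finger grips on the rim, 140 mm from the axis, 41 mm above the table. Each is an upright radial fin 10 mm thick, from the wall (125 mm) out to 154 mm radius, 21 to 61 mm above the table, in line with a divider: at 30 (this one), 90, .. 330 degrees from the tray_axis frame's x. Dividers end 66 mm, the hub 72 mm above the table. Pushing a fin sideways turns the tray.
- carousel (a joint): turning angle of the tray in rad, 0 at the start of every run whatever the tray's position, growing anticlockwise from above; turns freely either way without stops or detents. A light drag of about 0.12 N m (about 1 N at the fins) stops it soon after the finger leaves it.
- tall_bottle: THE BOTTLE THAT IS WANTED: brown glass bottle with a narrow neck, paper label and white screw cap, 44 mm across and 125 mm tall, clearly the tallest thing in the tray. Origin: centre of its underside, z up. Loose.
- short_bottle: the same kind of bottle, 44 mm across but only 75 mm tall. Origin: centre of its underside. Loose.
- vial_a: small brown glass vial with aluminium cap, 29 mm across, 58 mm tall. Origin: centre of its underside. Loose.
- vial_b: a second vial, the same as vial_a
- pot_a: clear plastic specimen pot with a flat white lid, 54 mm across, 54 mm tall. Origin: centre of its underside. Loose.
- pot_b: a second pot, the same as pot_a
- basin: open stainless steel bowl, 150 mm across, 55 mm tall, loose on the table beside the carousel. Origin: centre of its underside.
- tape_roll: roll of paper tape lying flat, 90 mm across, 25 mm tall, loose on the table beside the carousel. Origin: centre of its underside.
- instrument_tray: empty open stainless instrument tray, 150 x 90 x 28 mm, loose on the table to the left of the carousel. Origin: centre of its underside.

How it is judged:
On the way:
1. the tray is turned by the push of the fingers (contact force between the fingers and carousel above 0.2 N and (value of joint carousel above 0.1 rad or value of joint carousel below -0.1 rad)).
At the end, for the whole second after the job is handed in: The tall bottle stands at the front, within 16 mm sideways of the line from the axis through the middle of the label strip (about 13 degrees of turn); the tray is at rest, all things stand upright in it, and basin, tape roll and instrument tray are within 10 mm of where they were (y of tall_bottle in the frame of deck between -0.016 and 0.016 m and x of tall_bottle in the frame of deck between -0.1 and -0.045 m and velocity of joint carousel between -0.03 and 0.03 rad/s and horizontal distance between each of tall_bottle, short_bottle, vial_a, vial_b, pot_a, pot_b and tray_axis below 0.115 m and height (world z) of each of tall_bottle, short_bottle, vial_a, vial_b, pot_a, pot_b below 0.036 m and angle between each of tall_bottle, short_bottle, vial_a, vial_b, pot_a, pot_b's own z axis and vertical below 0.2 rad and distance of each of basin, tape_roll, instrument_tray from where it was at the start of the episode below 0.01 m); the robot touches nothing.
It fails at once if the robot touches a thing that stands in the tray (contact force between any of the fingers, the arm and tall_bottle above 0.5 N or contact force between any of the fingers, the arm and short_bottle above 0.5 N or contact force between any of the fingers, the arm and vial_a above 0.5 N or contact force between any of the fingers, the arm and vial_b above 0.5 N or contact force between any of the fingers, the arm and pot_a above 0.5 N or contact force between any of the fingers, the arm and pot_b above 0.5 N).
It fails at once if a thing in the tray is lifted, or tipped by more than 20 degrees (angle between any of tall_bottle, short_bottle, vial_a, vial_b, pot_a, pot_b's own z axis and vertical above 0.35 rad or height (world z) of any of tall_bottle, short_bottle, vial_a, vial_b, pot_a, pot_b above 0.042 m).
It fails at once if the basin, tape roll or instrument tray is moved by more than 10 mm (distance of any of basin, tape_roll, instrument_tray from where it was at the start of the episode above 0.01 m).
It fails at once if the tray is whirled round faster than half a turn a second (velocity of joint carousel above 3.2 rad/s or velocity of joint carousel below -3.2 rad/s).
It fails at once if the tray is pushed or squeezed with more than 30 N (contact force between the fingers and carousel above 30 N).
It also fails if it takes over 64 s, if anything falls off the work surface, if the arm or the gripper's body presses on something with over 40 N, if the wrist force passes 120 N, or if a joint passes its speed limit or range.

## Working session

There is one attempt and no reset: what is moved stays moved. The work goes in short steps, Python scripts to look and compute and a tool call to move; the robot and the scene stay as the last step left them, time stands still between calls to the robot, and variables do not carry over. Pictures are saved under pics/ and viewed, about 8 in all and at most 12, crops included, and the job is handed in when it is done.

Besides the shell and the picture viewer there is one more tool, called after ">>>" by a JSON object that holds its "method" and its "body", one argument or row to a line. drive_tool: Moves the arm, as the interface text tells. Its arguments: {"type":"object","properties":{"moves":{"type":"array"}},"required":["moves"]}

```bash
mkdir -p pics; cat > h.py <<'E'
from workcell import ctrl, grab_frame, order
import numpy as np, cv2
def K(f): return np.array([[f["fx"],0,f["cx"]],[0,f["fy"],f["cy"]],[0,0,1.]])
def onplane(f,uv,z):
    p=cv2.undistortPoints(np.array(uv,float).reshape(-1,1,2),K(f),np.array(f["dist_coeffs"],float)).reshape(-1,2)
    R=np.array(f["R"]);t=np.array(f["t"]);C=-R.T@t
    d=np.c_[p,np.ones(len(p))]@R
    return C+d*((z-C[2])/d[:,2])[:,None]
def proj(f,X):
    return cv2.projectPoints(np.array(X,float).reshape(-1,1,3),cv2.Rodrigues(np.array(f["R"],float))[0],np.array(f["t"],float),K(f),np.array(f["dist_coeffs"],float))[0].reshape(-1,2)
def save(f,n,s=1): cv2.imwrite("pics/"+n,cv2.resize(f["image"][:,:,::-1],None,fx=s,fy=s,interpolation=cv2.INTER_CUBIC))
E
python3 - <<'E'
from h import *
for n in("top","side"):
    f=grab_frame(n); save(f,n+"0.png",1.42); print(n,-np.array(f["R"]).T@f["t"],f["R"])
print(ctrl.get_obs())
E
```

```text
top [ 0.38526777 -0.01948222  1.21617039] [[ 1.14671078e-02 -9.99934181e-01 -3.73505192e-04]
 [-9.88443747e-01 -1.12788714e-02 -1.51167940e-01]
 [ 1.51153777e-01  2.10264793e-03 -9.88508025e-01]]
side [0.30516872 0.73079851 0.6299628 ] [[-0.93677304 -0.34970286  0.01281365]
 [-0.21807214  0.55474404 -0.80293437]
 [ 0.27368014 -0.75496156 -0.59592971]]
{'time': 0.1, 'joint_pos': array([ 1.16578035e+00,  3.26858763e-01, -1.93494440e-01,  1.05197888e+00,
        1.08864023e-05,  1.43655149e+00]), 'dq': array([-0.00018979, -0.00107478,  0.00215839,  0.00065114, -0.00147583,
       -0.00210963]), 'tau': array([ 1.11782163e-03, -4.44237220e+01,  2.63039696e+01,  7.85304263e-03,
       -1.02784711e-04,  7.78580954e-06]), 'position': array([0.14691511, 0.52947893, 0.23058211]), 'tcp_rot': array([-4.23971453e-01, -3.11242849e+00,  2.32032771e-03]), 'ft_force': array([0.21527713, 0.59829089, 1.21843435]), 'torque': array([-0.01103993, -0.0034769 , -0.02455479]), 'gripper_width': 1.0007970994240236}
```

View pics/top0.png

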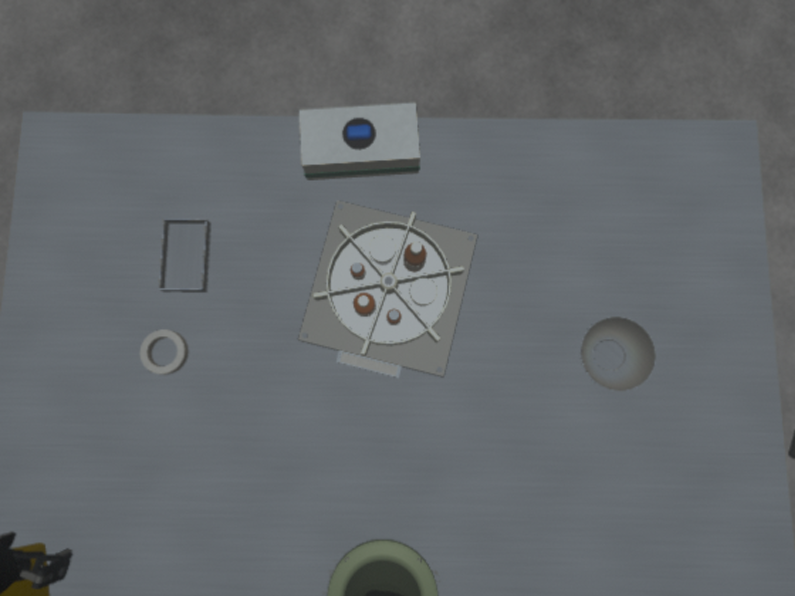

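View pics/side0.png

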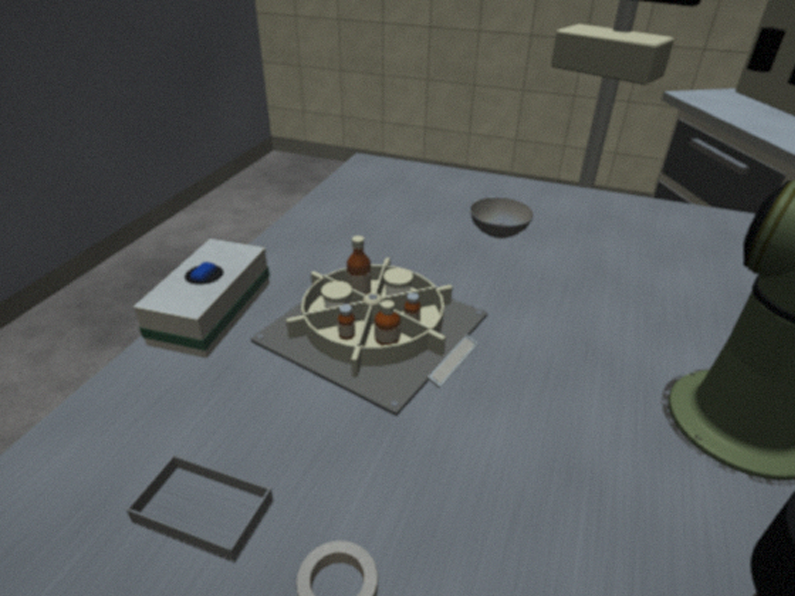

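The top view shows the tall bottle at about (415,252), at the back right of the hub (389,282). The label strip is at about (369,364). The fin tips are at (413,214), (463,269), (438,340), (364,353), (315,296) and (341,228). The basin, tape roll and instrument tray are well clear of the carousel.

```bash
python3 - <<'E'
from h import *
f=grab_frame("top"); s=1.42
g=lambda uv,z: onplane(f,np.array(uv)/s,z)[:,:2]
dk=g([(335,202),(478,236),(444,376),(300,340)],.01);print(dk,dk.mean(0))
d=dk[0]+dk[1]-dk[2]-dk[3];d2=dk[0]+dk[3]-dk[1]-dk[2];print("yaw",np.degrees([np.arctan2(d[1],d[0]),np.arctan2(-d2[0],d2[1])]))
print("hub",g([(389,282)],.072)); 
fin=g([(413,214),(463,269),(438,340),(364,353),(315,296),(341,228)],.061);c=fin.mean(0);print(c);v=fin-c
print(np.hypot(*v.T),np.degrees(np.arctan2(v[:,1],v[:,0])))
print("label",g([(369,364)],.01))
b=g([(417,243)],.151);print("cap",b, np.degrees(np.arctan2(*(b-c)[0][::-1])))
im=f["image"][125:280,195:355]
cv2.imwrite("pics/crop.png",cv2.resize(im[:,:,::-1],None,fx=4.5,fy=3.8,interpolation=cv2.INTER_CUBIC) if 0 else cv2.resize(im[:,:,::-1],None,fx=3.8,fy=3.8,interpolation=cv2.INTER_CUBIC))
E
```

```text
[[ 0.78959593  0.11114958]
 [ 0.71850885 -0.19252292]
 [ 0.42422978 -0.12041794]
 [ 0.49431298  0.1752308 ]] [ 0.60666189 -0.00664012]
yaw [-13.00692763 -13.25442601]
hub [[ 0.60570063 -0.00669613]]
[ 0.60651986 -0.00659098]
[0.15005239 0.15084524 0.15006199 0.14867089 0.14969497 0.14885494] [ -18.2477501   -78.72905629 -139.28761336  161.473271    101.07149507
   41.50939919]
label [[0.44678274 0.03266023]]
cap [[ 0.66491093 -0.05874053]] -41.76830833365884
```

View pics/crop.png

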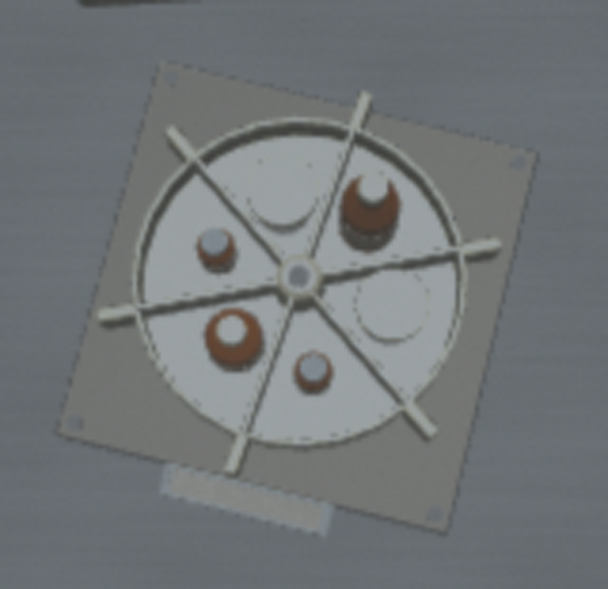

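>>> {"method": "drive_tool", "body": {
  "moves": [
    [[-1,-0.358,-0.353,0,0,0,0],[-1,-0.358,-0.353,0,0,0,0],[-1,-0.358,-0.353,0,0,0,0],[-1,-0.358,-0.353,0,0,0,0],[-1,-0.358,-0.353,0,0,0,0],[-1,-0.358,-0.353,0,0,0,0],[-1,-0.358,-0.353,0,0,0,0],[-1,-0.358,-0.353,0,0,0,0],[-1,-0.358,-0.353,0,0,0,0],[-1,-0.358,-0.353,0,0,0,0],[-1,-0.358,-0.353,0,0,0,0],[-1,-0.358,-0.353,0,0,0,0],[-1,-0.358,-0.353,0,0,0,0],[-1,-0.358,-0.353,0,0,0,0],[-1,-0.358,-0.353,0,0,0,0],[-1,-0.358,-0.353,0,0,0,0],[-1,-0.358,-0.353,0,0,0,0],[-1,-0.358,-0.353,0,0,0,0],[-1,-0.358,-0.353,0,0,0,0],[-1,-0.358,-0.353,0,0,0,0]]
  ]
}}

```text
time: 2.15
position: [0.5233, -0.1253, 0.231]
tcp_rot: [-0.424, -3.112, -0.0]
ft_force: [0.6, -0.3, -0.1]
gripper_width: 0.003
```

>>> {"method": "drive_tool", "body": {
  "moves": [
    [[-1,0,0,0,0,0,-0.014],[-1,0,0,0,0,0,-0.014],[-1,0,0,0,0,0,-0.014],[-1,0,0,0,0,0,-0.014],[-1,0,0,0,0,0,-0.014],[-1,0,0,0,0,0,-0.014],[-1,0,0,0,0,0,-0.014],[-1,0,0,0,0,0,-0.014],[-1,0,0,0,0,0,-0.014],[-1,0,0,0,0,0,-0.014],[-1,0,0,0,0,0,-0.014],[-1,0,0,0,0,0,-0.014],[-1,0,0,0,0,0,-0.014],[-1,0,0,0,0,0,-0.014],[-1,0,0,0,0,0,0],[-1,0,0,0,0,0,0]]
  ]
}}

```text
time: 3.75
position: [0.5228, -0.1238, 0.2311]
tcp_rot: [1.449, -2.787, -0.0]
ft_force: [1.1, -0.3, 0.3]
gripper_width: 0.001
```

```bash
cat >> h.py <<'E'
C=np.array([.6062,-.0066])
def rep():
    o=ctrl.get_obs();R=cv2.Rodrigues(o["tcp_rot"])[0];v=o["position"][:2]-C
    print("t",o["time"],"pos",o["position"],"r",np.hypot(*v),"phi",np.degrees(np.arctan2(v[1],v[0])),"psi_x",np.degrees(np.arctan2(R[1,0],R[0,0])),"zt",R[:,2],"F",o["ft_force"],"w",o["gripper_width"])
E
python3 - <<'E'
from h import *
rep(); f=grab_frame("side"); im=f["image"][120:330,160:400]
cv2.imwrite("pics/s1.png",cv2.resize(im[:,:,::-1],None,fx=2.8,fy=2.8))
f=grab_frame("top"); im=f["image"][100:300,180:380]
for p in [C.tolist()+[.072]]: print(proj(f,p))
for a in(-48.7,-46,-43): print(a,proj(f,[[C[0]+.068*np.cos(np.radians(a)),C[1]+.068*np.sin(np.radians(a)),.151]]))
E
```

```text
t 3.75 pos [ 0.52277635 -0.12383236  0.2310857 ] r 0.14388512963749192 phi -125.4360114877894 psi_x -125.06083072588773 zt [-3.86324454e-04  1.36733607e-04 -9.99999916e-01] F [ 1.08277357 -0.32142982  0.31615217] w 0.0007326429045415274
[[273.91172146 198.41655991]]
-48.7 [[293.23206694 176.22499349]]
-46 [[292.41444101 175.34525422]]
-43 [[291.45811089 174.41337348]]
```

View pics/s1.png

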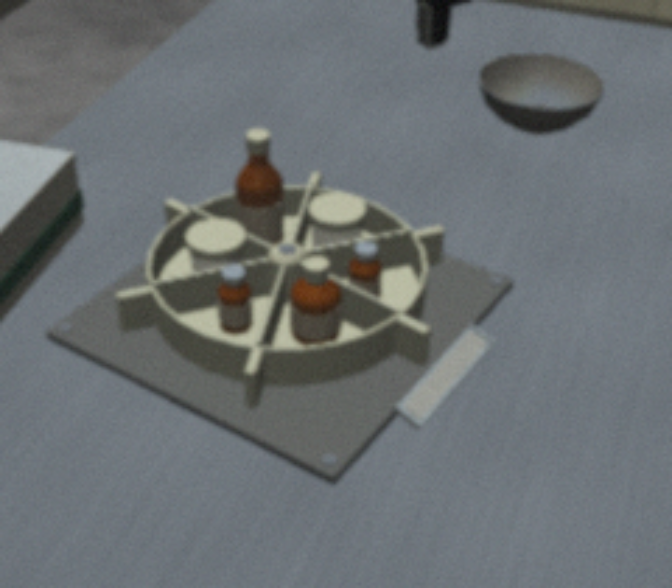

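The side crop shows every item upright. The tall bottle is at the back (258,180), the short bottle is at (316,305), and the gripper is clear above the front right. I'll lower the fingertip beside the front-right fin, on its anticlockwise side.

>>> {"method": "drive_tool", "body": {
  "moves": [
    [[-1,0.03,0,0.28,0,0,0],[-1,0,0,0.28,0,0,0],[-1,0,0,0.28,0,0,0],[-1,0,0,0.28,0,0,0],[-1,0,0,0.28,0,0,0],[-1,0,0,0.28,0,0,0],[-1,0,0,0.28,0,0,0],[-1,0,0,0.28,0,0,0],[-1,0,0,0.28,0,0,0],[-1,0,0,0,0,0,0],[-1,0,0,0,0,0,0]]
  ]
}}

```text
time: 4.95
position: [0.5214, -0.1256, 0.0423]
tcp_rot: [1.451, -2.786, -0.001]
ft_force: [0.7, 0.7, 0.6]
gripper_width: -0.003
```

```bash
python3 - <<'E'
from h import *
rep()
E
```

```text
t 4.95 pos [ 0.52142394 -0.1256353   0.04233163] r 0.1461382328437818 phi -125.45818830944842 psi_x -124.98212912070615 zt [-8.41038849e-04  3.32776916e-04 -9.99999591e-01] F [0.6807686  0.69784575 0.58789537] w -0.0028699739380840554
```

>>> {"method": "drive_tool", "body": {
  "moves": [
    [[-1,-0.0012,0.068,0,0,0,0.00556],[-1,-0.0012,0.068,0,0,0,0.00556],[-1,-0.0012,0.068,0,0,0,0.00556],[-1,-0.0012,0.068,0,0,0,0.00556],[-1,-0.0012,0.068,0,0,0,0.00556],[-1,-0.0012,0.068,0,0,0,0.00556],[-1,-0.0012,0.068,0,0,0,0.00556],[-1,-0.0012,0.068,0,0,0,0.00556],[-1,-0.0012,0.068,0,0,0,0.00556],[-1,-0.0012,0.068,0,0,0,0.00556],[-1,0,0,0,0,0,0],[-1,0,0,0,0,0,0]]
  ]
}}

```text
time: 6.15
position: [0.4867, -0.0902, 0.0434]
tcp_rot: [-0.946, 2.994, -0.002]
ft_force: [-0.2, 1.3, -0.1]
gripper_width: -0.001
```

```bash
python3 - <<'E'
from h import *
rep(); f=grab_frame("top"); im=f["image"][110:280,185:355]
cv2.imwrite("pics/t2.png",cv2.resize(im[:,:,::-1],None,fx=3.5,fy=3.5))
E
```

```text
t 6.15 pos [ 0.48669325 -0.09017228  0.04337221] r 0.1458293160695149 phi -145.03451880234186 psi_x -144.9304471823883 zt [ 1.99083291e-03 -6.72525644e-04 -9.99997792e-01] F [-0.15207366  1.31295754 -0.14054169] w -0.0008024685020204983
```

View pics/t2.png

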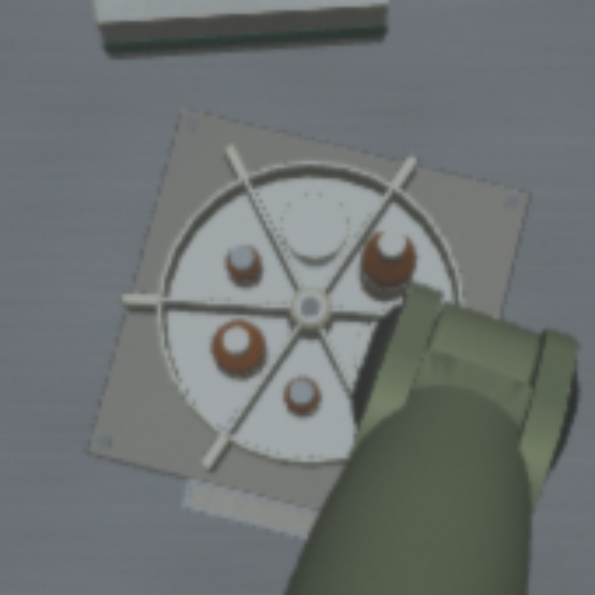

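The tray has turned clockwise. The fin tips are now at (128,300), (233,150), (413,160) and (209,467), and the bottle cap is at (392,243).

```bash
python3 - <<'E'
from h import *
f=grab_frame("top")
uv=np.array([(128,300),(233,150),(413,160),(209,467)])/3.5+[185,110]
v=onplane(f,uv,.061)[:,:2]-C;print(np.hypot(*v.T),np.degrees(np.arctan2(v[:,1],v[:,0])))
b=onplane(f,np.array([(393,243)])/3.5+[185,110],.151)[:,:2]-C;print(b,np.degrees(np.arctan2(b[:,1],b[:,0])))
E
```

```text
[0.1490381  0.15047565 0.15229352 0.14975272] [ 86.83916166  26.12644872 -32.62051318 147.7303752 ]
[[ 0.03634263 -0.06181385]] [-59.54717001]
```

>>> {"method": "drive_tool", "body": {
  "moves": [
    [[-1,-0.0012,0.068,0,0,0,0.00556],[-1,-0.0027,0.102,0,0,0,0.00833],[-1,-0.0027,0.102,0,0,0,0.00833],[-1,-0.0027,0.102,0,0,0,0.00833],[-1,-0.0027,0.102,0,0,0,0.00833],[-1,-0.0027,0.102,0,0,0,0.00833],[-1,-0.0027,0.102,0,0,0,0.00833],[-1,-0.0027,0.102,0,0,0,0.00833],[-1,-0.0027,0.102,0,0,0,0.00833],[-1,-0.0027,0.102,0,0,0,0.00833],[-1,-0.0027,0.102,0,0,0,0.00833],[-1,-0.0027,0.102,0,0,0,0.00833],[-1,-0.0027,0.102,0,0,0,0.00833],[-1,-0.0027,0.102,0,0,0,0.00833],[-1,-0.0027,0.102,0,0,0,0.00833],[-1,-0.0027,0.102,0,0,0,0.00833],[-1,-0.0027,0.102,0,0,0,0.00833],[-1,-0.0012,0.068,0,0,0,0.00556],[-1,0,0,0,0,0,0]]
  ]
}}

```text
time: 8.15
position: [0.466, 0.037, 0.0424]
tcp_rot: [0.461, 3.107, 0.0]
ft_force: [0.3, 0.8, 0.9]
gripper_width: -0.0
```

```bash
python3 - <<'E'
from h import *
rep()
E
```

```text
t 8.15 pos [0.46598953 0.03702282 0.04241694] r 0.14683979681969472 phi 162.7178359362768 psi_x 163.10485666848592 zt [ 3.29543803e-04  6.42870593e-05 -9.99999944e-01] F [0.31821126 0.84306167 0.88033443] w -0.0003917924343454078
```

>>> {"method": "drive_tool", "body": {
  "moves": [
    [[-1,-0.007,0.068,0,0,0,0.00556],[-1,-0.0035,0.102,0,0,0,0.00833],[-1,-0.0035,0.102,0,0,0,0.00833],[-1,-0.0035,0.102,0,0,0,0.00833],[-1,-0.0035,0.102,0,0,0,0.00833],[-1,-0.0027,0.102,0,0,0,0.00833],[-1,-0.0027,0.102,0,0,0,0.00833],[-1,-0.0027,0.102,0,0,0,0.00833],[-1,-0.0027,0.102,0,0,0,0.00833],[-1,-0.0027,0.102,0,0,0,0.00833],[-1,-0.0027,0.102,0,0,0,0.00833],[-1,-0.0027,0.102,0,0,0,0.00833],[-1,-0.0027,0.102,0,0,0,0.00833],[-1,-0.0027,0.102,0,0,0,0.00833],[-1,-0.0027,0.102,0,0,0,0.00833],[-1,-0.0027,0.102,0,0,0,0.00833],[-1,-0.0027,0.102,0,0,0,0.00833],[-1,-0.0027,0.102,0,0,0,0.00833],[-1,-0.0012,0.068,0,0,0,0.00556],[-1,0,0,0,0,0,0]]
  ]
}}

```text
time: 10.15
position: [0.5617, 0.1327, 0.0423]
tcp_rot: [1.844, 2.543, 0.001]
ft_force: [0.1, -0.6, 0.3]
gripper_width: -0.002
```

>>> {"method": "drive_tool", "body": {
  "moves": [
    [[-1,-0.0012,0.068,0,0,0,0.00556],[-1,-0.0012,0.068,0,0,0,0.00556],[-1,-0.0012,0.068,0,0,0,0.00556],[-1,-0.0012,0.068,0,0,0,0.00556],[-1,-0.0012,0.068,0,0,0,0.00556],[-1,-0.0003,0.034,0,0,0,0.00278],[-1,-0.0003,0.034,0,0,0,0.00278],[-1,-0.0003,0.034,0,0,0,0.00278],[-1,0,0,0,0,0,0],[-1,0,0,0,0,0,0]]
  ]
}}

```text
time: 11.15
position: [0.5935, 0.1393, 0.0424]
tcp_rot: [2.121, 2.317, 0.0]
ft_force: [-0.4, -0.3, 0.9]
gripper_width: -0.003
```

```bash
python3 - <<'E'
from h import *
rep(); f=grab_frame("top"); im=f["image"][110:280,185:355]
cv2.imwrite("pics/t3.png",cv2.resize(im[:,:,::-1],None,fx=3.5,fy=3.5))
E
```

```text
t 11.15 pos [0.59347609 0.13929523 0.04236565] r 0.1464490190345638 phi 94.98430518163059 psi_x 95.06312112540958 zt [ 5.08375228e-04 -2.62938877e-04 -9.99999836e-01] F [-0.37789795 -0.29567184  0.87344905] w -0.0025169637638912563
```

View pics/t3.png

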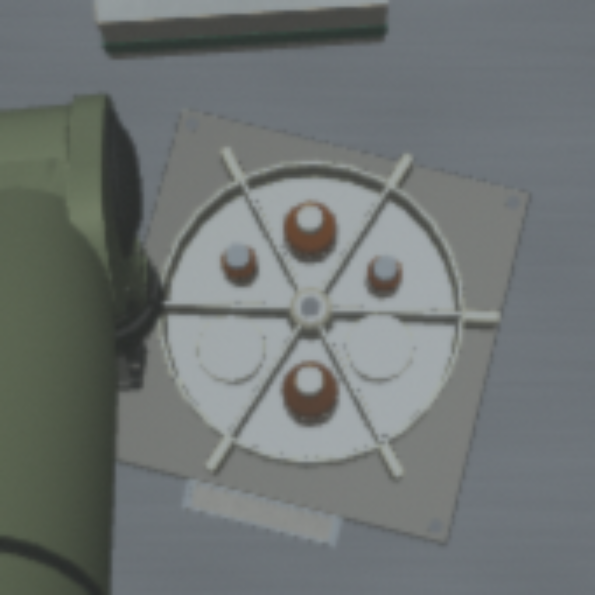

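All the items stand upright. The two brown bottles have caps at (310,216) and (310,378), and the fin tips are at (227,150), (408,157), (498,319), (398,474) and (211,468).

```bash
python3 - <<'E'
from h import *
f=grab_frame("top")
P=lambda u: np.array(u)/3.5+[185,110]
v=onplane(f,P([(227,150),(408,157),(498,319),(398,474),(211,468)]),.061)[:,:2]-C;a=np.degrees(np.arctan2(v[:,1],v[:,0]));print(a,a%60)
R=np.array(f["R"]);t=np.array(f["t"])
for u in[(310,216),(310,378)]:
    p=P(u);z=f["z_map"][int(p[1]+.5),int(p[0]+.5)]
    n=cv2.undistortPoints(p.reshape(1,1,2),K(f),np.array(f["dist_coeffs"])).ravel()
    X=R.T@(z*np.array([n[0],n[1],1])-t);d=X[:2]-C;print(X,np.hypot(*d),np.degrees(np.arctan2(d[1],d[0])))
l=onplane(f,P([(262,513)]),.012)[0,:2]-C;print("label dir",np.degrees(np.arctan2(l[1],l[0])))
E
```

```text
[  27.80218508  -30.80472499  -91.52631208 -151.54009851  148.41223722] [27.80218508 29.19527501 28.47368792 28.45990149 28.41223722]
[ 0.67517819 -0.00505677  0.10315721] 0.06899544768159305 1.2816511895016132
[ 0.53919192 -0.00726394  0.15085653] 0.06701136687166534 -179.43231284284036
label dir 166.26056354753138
```

The tall bottle (top at 0.151 m) is at 180.6°. The label direction is about 166.6°, so it needs about 14° more, clockwise.

>>> {"method": "drive_tool", "body": {
  "moves": [
    [[-1,-0.0005,0.034,0,0,0,0.00278],[-1,-0.0005,0.034,0,0,0,0.00278],[-1,-0.0005,0.034,0,0,0,0.00278],[-1,-0.0005,0.034,0,0,0,0.00278],[-1,-0.0005,0.034,0,0,0,0.00278],[-1,-0.0005,0.034,0,0,0,0.00278],[-1,-0.0005,0.034,0,0,0,0.00278],[-1,-0.0005,0.034,0,0,0,0.00278],[-1,-0.0005,0.034,0,0,0,0.00278],[-1,-0.0005,0.034,0,0,0,0.00278],[-1,-0.0005,0.034,0,0,0,0.00278],[-1,-0.0005,0.034,0,0,0,0.00278],[-1,-0.0005,0.034,0,0,0,0.00278],[-1,0,0.02,0,0,0,0],[-1,0,0,0,0,0,0],[-1,0,0,0,0,0,0]]
  ]
}}

```text
time: 12.85
position: [0.628, 0.138, 0.0423]
tcp_rot: [2.37, 2.061, 0.0]
ft_force: [-0.3, 0.4, -0.2]
gripper_width: 0.0
```

>>> {"method": "drive_tool", "body": {
  "moves": [
    [[-1,0,-0.06,0,0,0,0],[-1,0,-0.08,0,0,0,0],[-1,0.1,-0.06,0,0,0,0],[-1,0,0,-0.2,0,0,0],[-1,0,0,-0.3,0,0,0],[-1,0,0,-0.4,0,0,0],[-1,0,0,-0.4,0,0,0],[-1,0,0,-0.4,0,0,0],[-1,0,0,-0.4,0,0,0],[-1,0,0,-0.4,0,0,0],[-1,0,0,0,0,0,0],[-1,0,0,0,0,0,0]]
  ]
}}

```text
time: 14.05
position: [0.6145, 0.148, 0.2315]
tcp_rot: [2.369, 2.061, 0.004]
ft_force: [0.5, 0.1, -0.7]
gripper_width: -0.0
```

```bash
python3 - <<'E'
from h import *
rep(); f=grab_frame("top"); im=f["image"][110:280,185:355]
cv2.imwrite("pics/t4.png",cv2.resize(im[:,:,::-1],None,fx=3.5,fy=3.5))
E
```

```text
t 14.05 pos [0.61451971 0.14799439 0.23151547] r 0.15481809679205452 phi 86.91952163509796 psi_x 82.06056172175676 zt [ 2.87110247e-03  2.81958677e-04 -9.99995839e-01] F [ 0.50960533  0.14794584 -0.7448023 ] w -0.0003146709745737319
```

View pics/t4.png

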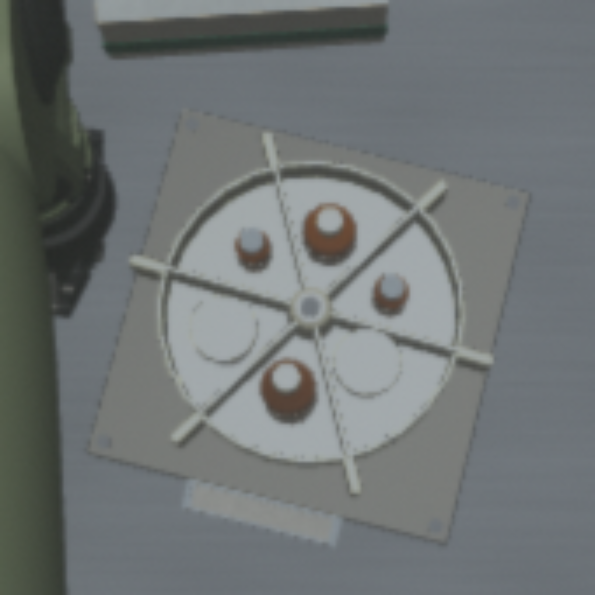

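The tall bottle, with its cap at (286,376), now stands in front, facing the label strip at (262,513). The other items are upright and the gripper is clear. I'll measure once more and hand in if it's in tolerance.

```bash
python3 - <<'E'
from h import *
f=grab_frame("top")
P=lambda u: np.array(u)/3.5+[185,110]
b=onplane(f,P([(286,376)]),.151)[0,:2]-C
l=np.radians(166.7);e=np.array([np.cos(l),np.sin(l)])
lat=e[0]*b[1]-e[1]*b[0];print(b,"along",b@e,"lateral",lat,np.degrees(np.arctan2(b[1],b[0])))
v=onplane(f,P([(134,261),(267,136),(441,186),(490,361),(354,491),(177,437)]),.061)[:,:2]-C;print(np.degrees(np.arctan2(v[:,1],v[:,0]))%60)
if abs(lat)<.007 and .055<b@e<.085: print("hand in",order.close_job())
E
```

```text
[-0.06573214  0.01716785] along 0.06791858490325531 lateral -0.0015857245578048424 165.36253365455005
[14.34406384 14.62188521 15.36014456 15.07577419 13.9206259  14.12320929]
the job is handed in; nothing more can be done
hand in None
```

I turned the carousel about 147° clockwise with the shut fingers pushing one rim fin along an arc. I then backed the fingers off the fin, raised them clear and handed the job in at about 14 s of the 64 s allowed.

- **Bottle position:** in the last top view the tall bottle stands about 1.6 mm sideways of the label line (limit 16 mm) and 68 mm out from the axis. The fins agree: they put the centre of its compartment about 2° from the line.
- **Other things:** everything in the tray looked upright. Nothing I did came near the basin, tape roll or instrument tray, but I did not re-measure where they stand.
- **Forces:** the wrist force read about 1 N each time I checked it, at the end of each move.
- **Tray at rest:** I did not measure the tray's speed directly. I let it settle for about a second after the fingers left it, under the tray's drag, and took the last picture then.

No checks failed or disagreed.

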